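# Draw the sprung gauge rod out to its length mark and hold it

### The job

Steel tubing for the chromatograph is about to be marked off against the tube-length gauge on the bench. Take the upright post on the end of the gauge's sprung telescoping rod and draw the rod out slowly and steadily, without jerking it or letting it snap back, until its needle pointer lines up with the fin of the length marker on the scale; do not pull well past the marker, do not shift the marker, and leave the other things on the bench where they are. Finish while holding the rod there against its spring: do not let go.

Things in the scene. Friction and masses are not known exactly. Their poses are not given: they have to be found in the camera images.
- gauge: tube-length gauge fixed to the bench: grey plate 360 x 115 x 10 mm, 26 mm steel barrel and a rod in it. Origin: bench surface (z 0) under the rod axis. Own x = way the rod pulls out (robot's left, +-0.4 rad), y = to the scale (robot's side), z up. Barrel: x -162..-18 mm, top 62; rod axis 45 mm up; scale rail y 43..65, top 18. A tall instrument stands to its right (from world x 0.48, y -0.4 m)
- pull_rod (a joint): how far the rod is drawn out, m: 0 = home (as found), stops at 0.130. An inner spring draws it back, 3.2 N at home plus 0.4 N for each cm; it flies home when let go
- knob_grip (a point): grip point, 80 mm above the bench on the centre line of the upright round steel post, 16 mm thick, on the rod's outer end. The post's top is 107 mm above the bench; the rod and its collar below reach up to 55 mm. It slides with the rod along the gauge's x and does not turn; any grip direction from above will do. A 4 mm needle pointer goes from its foot to the scale. Axes as the gauge's
- pointer_tip (a point): lower end of the needle pointer, 41 mm from the post's centre towards the scale (gauge's y), 23 mm above the bench; same x along the gauge as the post's centre
- mark_edge (a point): middle of the rod-side edge of the length marker, a dark steel rider, 16 mm along x 26 mm across the scale, stiff on its rail, with an upright fin 3 mm thick (top 44 mm above the bench) across its middle: the fin is the mark. Lined up = same gauge x as pointer_tip. At the start it is 50 to 110 mm ahead of the pointer, which passes beside the fin without touching
- beaker: small glass beaker, 46 mm across and 60 mm high, bystander; origin at the centre of its underside
- vial_block: white block with small vials, 48 x 112 x 38 mm, bystander; origin at the centre of its underside
- tape_roll: black roll of tape lying flat behind the gauge, 64 mm across and 19 mm high, bystander; origin at the centre of its underside

How it is judged:
On the way:
1. the fingers have the post and have drawn the rod off its home stop (value of joint pull_rod above 0.015 m and contact force between the fingers and gauge above 2 N), for 0.1 s.
At the end, for the whole second after the job is handed in: the fingers still hold the post (over 3 N on it) and keep the rod still, drawn out, with the pointer within 5 mm of the length marker along the gauge; the marker is where it was (within 5 mm) (x of pointer_tip in the frame of mark_edge between -0.005 and 0.005 m and velocity of joint pull_rod between -0.01 and 0.01 m/s and value of joint pull_rod above 0.04 m and contact force between the fingers and gauge above 3 N and distance of mark_edge from where it was at the start of the episode below 0.005 m); the arm keeps its last pose, push and grip.
It fails at once if the rod is jerked or snaps back (faster than 0.2 m/s) (velocity of joint pull_rod above 0.2 m/s or velocity of joint pull_rod below -0.2 m/s).
It fails at once if the pointer is pulled more than 12 mm past the marker (x of pointer_tip in the frame of mark_edge above 0.012 m).
It fails at once if the length marker is shifted by more than 5 mm (distance of mark_edge from where it was at the start of the episode above 0.005 m).
It fails at once if a bystander is moved by more than 15 mm (distance of any of beaker, vial_block, tape_roll from where it was at the start of the episode above 0.015 m).
It also fails if it takes over 40 s, if anything falls off the work surface, if the arm or the gripper's body presses on something with over 40 N, if the wrist force passes 120 N, or if a joint passes its speed limit or range.

### The arm

A 7-joint arm with a two-finger parallel gripper is mounted at the origin on a cart in front of the work surface, level with it; the furniture and walls round the work are solid. World frame = base frame: x ahead of the robot, y to its left, z up, the work surface at z = 0. Lengths are in m, angles in rad, forces in N, time in s.
With the tool pointing down it reaches from about 0.4 to 0.85 m from the base axis. Payload 10.4 kg.
Tool frame: the origin (TCP) lies midway between the tips of the shut fingers; the grasp point (between the pads) lies 19 mm behind it; z points along the fingers, y is the line along which they close (so a half turn about z gives the same grasp; the last joint's range is limited). The gripper opens to 87 mm and grips with 3 to 60 N. Pads are 19 mm wide; open, the fingers measure 117 mm over their backs; the gripper's body (75 mm by 190 mm) begins 51 mm behind the grasp point.
Start: joints at [1.201, 0.332, -0.065, 1.46, 0.022, 1.35, -0.088], TCP at [0.212, -0.588, 0.223] pointing down, gripper open.
Joint ranges: [-2.6, 2.6], [-0.5, 2.12], [-1.47, 1.34], [0.16, 2.42], [-1.27, 4.41], [0.06, 2.06], [-2.6, 2.6]. Speed limits (rad/s): [2.22, 2.22, 2.79, 2.79, 3.14, 3.14, 3.14].

### API

Orientations are given as a unit quaternion [x, y, z, w].
In Python, from bench import sensors, eyes, order gives the robot as it stands.
- The arm moves only by the tool arm_command, never from a script. Its argument "steps" is a list of rows, each an object with "rot": the turn, a rotation vector about the world's x, y, z in degrees, a list of three; "slide": the shift along the world's x, y, z in m, a list of three; "grip": the opening, from 0 (shut) to 1 (fully open). A call has exactly 8 rows; each row shifts and turns the commanded pose from where the row before left it; what a row does not reach is not made up. A row lasts 1/8 s, in which the tool goes at most 62.5 mm and 10.7 degrees, less where a joint would pass 70% of its speed; a pose out of reach is approached as far as the arm can. A call with a gripper value outside its range is refused whole. The fingers move at their own pace and stop on an object; "newtons" is the grip in N (left out, the last holds). Time passes only in rows, so rows that do not move let the fingers close, or fill a call up. It gives the time, the measured TCP pose, the force, the opening and the grip force at its end, in the units of the state.
- sensors.read_state(): the state, without advancing time (a new reading comes with each control period).
- eyes.camera(name): name is "side" or "top" or "wrist"; returns a dict with "pixels" (420x560x3 uint8, red, green, blue), "intrinsics" (3x3 intrinsics, pixels), "pose" (4x4, takes a point from camera to world coordinates). Camera axes: x right, y down, z forward; pixel columns grow to the right and rows downward; lengths in m; the calibration is good to about 2 mm. A picture is of the moment at which its call begins. There is no depth.
- order.close_job(): hands the job in; it is judged then, once.
Trained networks look in a picture, given as the dict that the camera call returned (one of the last four; its "shot" number tells which), for a name from the list of things; names that differ only in an ending like _2 or _b are one class to them, and where a whole thing is asked for, a point or a joint stands for the part that bears it (a point fixed in the world has none). Each returns a list of dicts, best first, with "conf" (0 to 1); they miss things now and then, are a little off and sometimes report something else, mostly with a low value. They report only what shows in the picture. A call takes as long as a camera call.
- eyes.look_for(name, picture): "bbox" ([left, top, right, bottom] in pixels, round what is visible of it).
The state is a dict: "time": time; "joint_positions": joint angles; "joint_vel": joint speeds; "joint_torque": joint torques, N m; "ee_pos": TCP position; "eef_rot": TCP orientation; "ft_force": force on the tool from outside, world axes, zero at the start; "torque": the same for the moment, N m; "width": finger opening in m; "grip_force": force on a finger pad.
Only numpy, scipy, OpenCV 4.12 (cv2) and the standard library are available. Lean on these libraries where they do the work, as an engineer would, in place of code of your own. Each camera call takes 0.05 s, during which the arm holds its last target. There are 200 camera calls.

## Working session

There is one attempt and no reset: what is moved stays moved. The work goes in short steps, Python scripts to look and compute and a tool call to move; the robot and the scene stay as the last step left them, time stands still between calls to the robot, and variables do not carry over. Pictures are saved under pics/ and viewed, at most 10 in all, crops included, and the job is handed in when it is done.

Besides the shell and the picture viewer there is one more tool, called after "Emit:" as name(argument=value, ...) on one line, values as JSON. arm_command: Moves the arm, as the interface text tells. Its arguments: {"type":"object","properties":{"steps":{"type":"array","items":{"type":"object","properties":{"rot":{"type":"array","items":{"type":"number"}},"slide":{"type":"array","items":{"type":"number"}},"grip":{"type":"number"}}}},"newtons":{"type":"number"}},"required":["steps"]}

```bash
mkdir -p pics
cat > h.py <<'E'
import numpy as np, cv2
from bench import sensors, eyes, order
def proj(c,P):
    T=np.linalg.inv(c["pose"]); q=T[:3,:3]@np.asarray(P,float)+T[:3,3]; p=c["intrinsics"]@q; return p[:2]/p[2]
def ray(c,uv):
    d=c["pose"][:3,:3]@np.linalg.inv(c["intrinsics"])@np.array([uv[0],uv[1],1.]); return c["pose"][:3,3],d/np.linalg.norm(d)
def onz(c,uv,z):
    o,d=ray(c,uv); return o+d*(z-o[2])/d[2]
def tri(obs):
    A=np.zeros((3,3));b=np.zeros(3)
    for c,uv in obs:
        o,d=ray(c,uv);M=np.eye(3)-np.outer(d,d);A+=M;b+=M@o
    return np.linalg.solve(A,b)
def save(c,n): cv2.imwrite("pics/"+n,c["pixels"][:,:,::-1])
E
python3 - <<'E'
from h import *
s=sensors.read_state();print(s["time"],s["ee_pos"],s["eef_rot"],s["width"])
P=[]
for n in("side","top"):
    c=eyes.camera(n);save(c,n+"0.png");print(n,c["pose"].round(3).tolist(),c["intrinsics"][0,0])
    for k in("gauge","knob_grip","mark_edge","pointer_tip","beaker","vial_block","tape_roll"):
        print(k,[(np.round(r["bbox"]).tolist(),round(r["conf"],2)) for r in eyes.look_for(k,c)[:2]])
    P.append(c["pixels"])
E
```

```text
0.0 [ 0.21226893 -0.58742456  0.22176139] [ 9.85003892e-01  1.72530630e-01 -1.61927887e-04 -6.99231514e-04] 0.08714889314493601
side [[0.993, -0.065, 0.097, 0.466], [-0.116, -0.621, 0.775, -0.565], [0.01, -0.781, -0.625, 0.609], [0.0, 0.0, 0.0, 1.0]] 423.02481311998804
gauge [([222.0, 261.0, 322.0, 419.0], 0.83)]
knob_grip [([266.0, 291.0, 299.0, 347.0], 0.76)]
mark_edge [([265.0, 268.0, 278.0, 282.0], 0.54)]
pointer_tip [([268.0, 287.0, 301.0, 350.0], 0.97)]
beaker [([226.0, 172.0, 246.0, 203.0], 0.76)]
vial_block [([213.0, 150.0, 237.0, 184.0], 0.74)]
tape_roll []
top [[0.009, -0.997, 0.077, 0.491], [-1.0, -0.009, -0.001, 0.113], [0.002, -0.077, -0.997, 1.0], [0.0, 0.0, 0.0, 1.0]] 401.01011829760296
gauge [([312.0, 186.0, 472.0, 272.0], 0.57)]
knob_grip [([382.0, 217.0, 404.0, 230.0], 0.7)]
mark_edge []
pointer_tip [([312.0, 188.0, 472.0, 274.0], 0.67), ([375.0, 216.0, 409.0, 226.0], 0.47)]
beaker [([209.0, 240.0, 227.0, 262.0], 0.74)]
vial_block [([146.0, 244.0, 194.0, 274.0], 0.66)]
tape_roll [([397.0, 176.0, 421.0, 199.0], 0.69)]
```

View pics/side0.png

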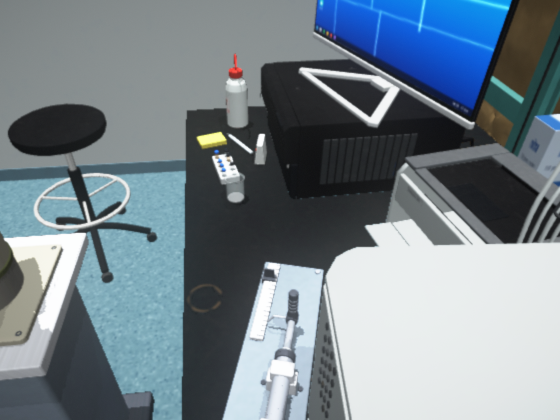

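View pics/top0.png

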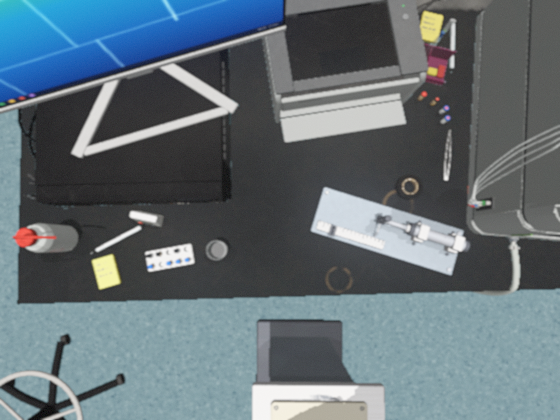

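The side view shows the post at about (293,300) and the marker at (270,272). The top view shows the gauge running from (465,240) to (320,210), with the post near (380,218) and the marker near (322,228). I'll zoom in on both.

Run:
```python
from h import *
a=cv2.imread("pics/side0.png")[255:375,225:335]; b=cv2.imread("pics/top0.png")[175:285,300:480]
a=cv2.resize(a,None,fx=4,fy=4,interpolation=2);b=cv2.resize(b,None,fx=4.4,fy=4.4,interpolation=2)
cv2.imwrite("pics/a.png",a);cv2.imwrite("pics/b.png",b)
```

```text
(no output)
```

View pics/a.png

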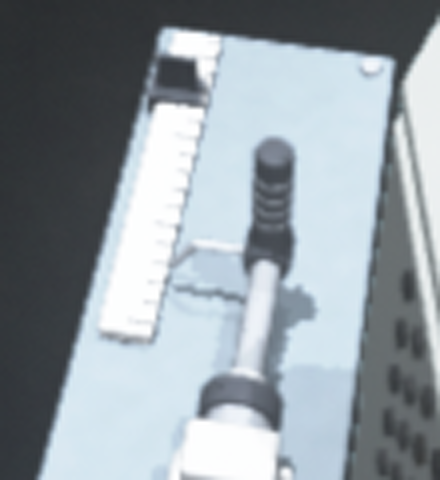

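View pics/b.png

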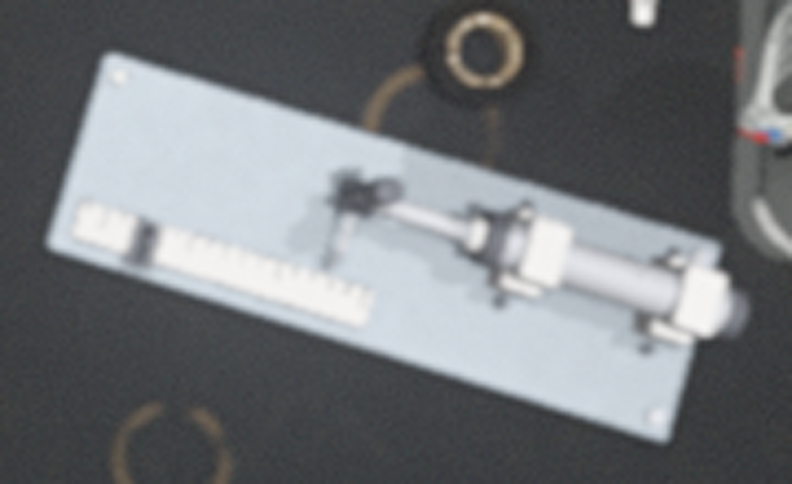

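Side crop: post top at (274,150), pointer tip at (175,265), marker at (180,75). Top crop: post top at (388,190), pointer tip at (328,265), marker at (143,242), and all four plate corners are clear.

Run:
```python
from h import *
s=eyes.camera("side");t=eyes.camera("top")
S=lambda x,y:(x/4+225-.375,y/4+255-.375)
T=lambda x,y:(x/4.4+300-.4,y/4.4+175-.4)
cor=[onz(t,T(*p),.01) for p in((108,52),(48,247),(670,442),(720,245))]
for c in cor:print("cor",c.round(4))
for i in range(4):
    v=cor[(i+1)%4]-cor[i];print(np.linalg.norm(v),np.arctan2(v[1],v[0]))
scor=[onz(s,S(*p),.01) for p in((163,28),(394,58))];print(np.round(scor,4))
pt=tri([(s,S(274,148)),(t,T(388,190))]);print("posttop",pt)
print("on .107",onz(s,S(274,152),.107),onz(t,T(388,190),.107))
print("tip",tri([(s,S(175,265)),(t,T(328,265))]),onz(s,S(175,265),.023),onz(t,T(328,265),.023))
print("mark",tri([(s,S(180,62)),(t,T(143,237))]),"fin top",onz(s,S(180,60),.044),onz(t,T(143,237),.044))
print(proj(t,[.48,-.4,0]))
```

```text
cor [ 0.6341 -0.0122  0.01  ]
cor [0.5236 0.0215 0.01  ]
cor [ 0.4183 -0.3247  0.01  ]
cor [ 0.5281 -0.3556  0.01  ]
0.11554015976900785 2.845560256546194
0.3618801642790263 -1.865932133952729
0.11405595353764493 -0.27370556662621826
0.3593356868620533 1.2714573366886308
[[ 0.5251  0.0174  0.01  ]
 [ 0.6339 -0.0145  0.01  ]]
posttop [ 0.55138078 -0.14270097  0.10443077]
on .107 [ 0.55098031 -0.14680345  0.107     ] [ 0.55087745 -0.14192899  0.107     ]
tip [ 0.51468837 -0.13221178  0.02285141] [ 0.51475791 -0.13232405  0.023     ] [ 0.51460323 -0.13216887  0.023     ]
mark [ 0.5285254  -0.02828321  0.03383951] fin top [ 0.52735504 -0.03653568  0.044     ] [ 0.52834398 -0.02681443  0.044     ]
[479.74339824 249.95188075]
```

Emit:
arm_command(steps=[{"slide":[0.014,0.045,0.005],"rot":[0,0,-5],"grip":1},{"slide":[0.014,0.045,0.005],"rot":[0,0,-5],"grip":1},{"slide":[0.014,0.045,0],"rot":[0,0,-5],"grip":1},{"slide":[0.014,0.045,0],"rot":[0,0,-5],"grip":1},{"slide":[0.014,0.045,0],"rot":[0,0,-5],"grip":1},{"slide":[0.014,0.045,0],"rot":[0,0,-5],"grip":1},{"slide":[0.03,0.04,0],"rot":[0,0,-5],"grip":1},{"slide":[0.03,0.04,0],"rot":[0,0,-1.8],"grip":1}])

```text
time: 1.9
ee_pos: [0.3571, -0.2365, 0.233]
eef_rot: [0.989, -0.148, 0.0, 0.0]
ft_force: [0.3, -0.0, 0.0]
width: 0.0867
grip_force: 0.0
```

Emit:
arm_command(steps=[{"slide":[0.03,0.015,0],"grip":1},{"slide":[0.03,0.015,0],"grip":1},{"slide":[0.03,0.015,0],"grip":1},{"slide":[0.03,0.015,0],"grip":1},{"slide":[0.03,0.015,0],"grip":1},{"slide":[0.03,0.015,0],"grip":1},{"slide":[0.014,0.0035,0],"grip":1},{"slide":[0,0,0],"grip":1}])

```text
schema error: expected keys rot, slide, grip
```

Run:
```python
from h import *
s=sensors.read_state();print(s["ee_pos"],s["time"])
c=eyes.camera("wrist");save(c,"w1.png");print(c["pose"].round(3).tolist(),c["intrinsics"][0,0])
for k in("knob_grip","mark_edge","pointer_tip"): print(k,[(np.round(r["bbox"]).tolist(),round(r["conf"],2)) for r in eyes.look_for(k,c)[:2]])
for n,p in dict(top=[.551,-.143,.107],tip=[.5147,-.132,.023],mark=[.5283,-.03,.044]).items(): print(n,proj(c,p))
np.savez("w1.npz",pose=c["pose"],intrinsics=c["intrinsics"])
```

```text
[ 0.35713475 -0.23650643  0.23297849] 1.9
[[-0.293, -0.918, -0.268, 0.431], [-0.956, 0.282, 0.081, -0.26], [0.001, 0.28, -0.96, 0.396], [0.0, 0.0, 0.0, 1.0]] 341.4704083242434
knob_grip [([84.0, 0.0, 189.0, 60.0], 0.94)]
mark_edge [([26.0, 69.0, 59.0, 93.0], 0.66)]
pointer_tip [([82.0, 0.0, 190.0, 64.0], 0.56)]
top [82.58886477 -7.23470662]
tip [134.75523924  61.39921112]
mark [23.07601247 77.56056408]
```

View pics/w1.png

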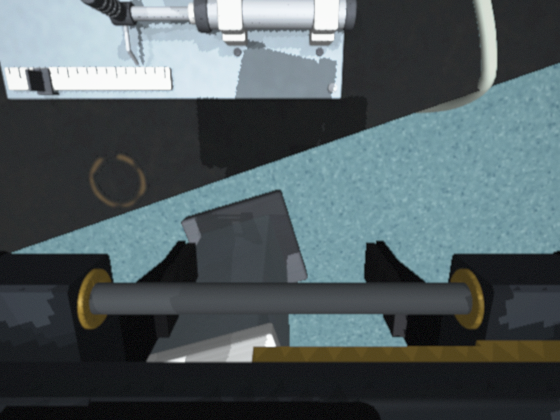

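The wrist view shows the post at upper left, around (115,10). The pointer tip is near (138,62) and the fin near (40,75). The image columns run along the gauge, so I'll move closer for a second view.

Emit:
arm_command(steps=[{"slide":[0.02,0.024,0],"rot":[0,0,0],"grip":1},{"slide":[0.02,0.024,0],"rot":[0,0,0],"grip":1},{"slide":[0.02,0.024,0],"rot":[0,0,0],"grip":1},{"slide":[0.02,0.024,0],"rot":[0,0,0],"grip":1},{"slide":[0.02,0.024,0],"rot":[0,0,0],"grip":1},{"slide":[0.01,0.013,0],"rot":[0,0,0],"grip":1},{"slide":[0,0,0],"rot":[0,0,0],"grip":1},{"slide":[0,0,0],"rot":[0,0,0],"grip":1}])

```text
time: 3.1
ee_pos: [0.4658, -0.1064, 0.2325]
eef_rot: [0.989, -0.148, -0.0, 0.0]
ft_force: [0.1, -0.2, 0.0]
width: 0.087
grip_force: 0.0
```

Run:
```python
from h import *
s=sensors.read_state();print(s["ee_pos"],s["time"])
c=eyes.camera("wrist");save(c,"w2.png");print(c["pose"].round(3).tolist())
for k in("knob_grip","mark_edge","pointer_tip"): print(k,[(np.round(r["bbox"]).tolist(),round(r["conf"],2)) for r in eyes.look_for(k,c)[:2]])
for n,p in dict(top=[.551,-.143,.107],tip=[.5147,-.132,.023],mark=[.5283,-.03,.044]).items(): print(n,proj(c,p))
np.savez("w2.npz",pose=c["pose"],intrinsics=c["intrinsics"])
```

```text
[ 0.46584836 -0.10643299  0.23246294] 3.1
[[-0.293, -0.917, -0.27, 0.54], [-0.956, 0.282, 0.082, -0.13], [0.001, 0.282, -0.96, 0.395], [0.0, 0.0, 0.0, 1.0]]
knob_grip [([282.0, 76.0, 356.0, 129.0], 0.55)]
mark_edge [([192.0, 131.0, 208.0, 157.0], 0.89)]
pointer_tip [([282.0, 73.0, 360.0, 129.0], 0.56)]
top [291.30630962  85.68302122]
tip [288.57576318 127.52505775]
mark [189.51043218 145.79192325]
```

View pics/w2.png

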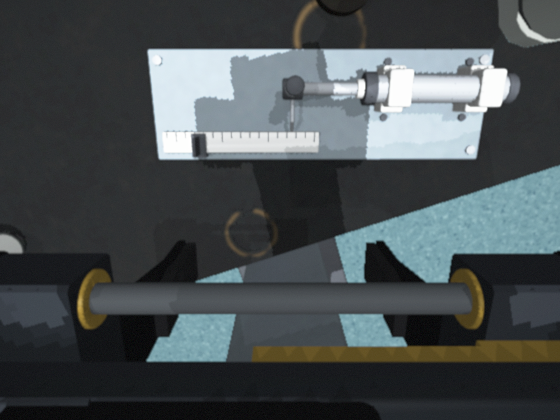

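Run:
```python
import cv2
a=cv2.imread("pics/w2.png")[65:165,175:325];cv2.imwrite("pics/w2c.png",cv2.resize(a,None,fx=5,fy=5,interpolation=2))
```

```text
(no output)
```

View pics/w2c.png

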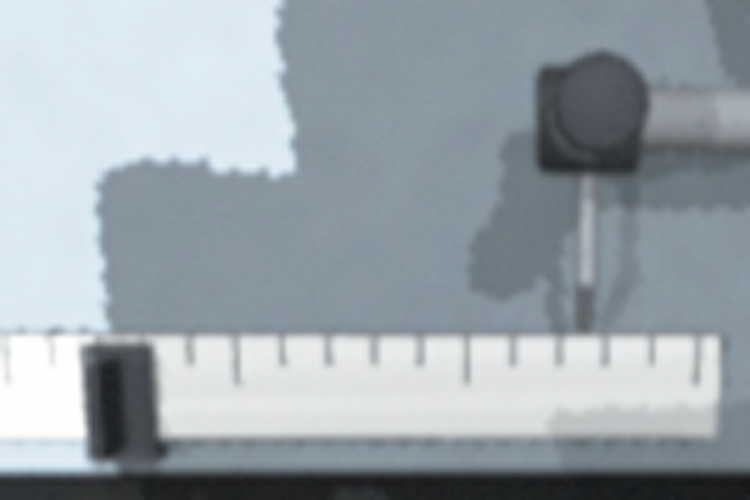

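The crop shows the post top at (602,100), the pointer tip at (583,325) and the rider spanning x 83..158, with the dark fin at 100..122.

Run:
```python
from h import *
s=eyes.camera("side");t=eyes.camera("top");w=dict(np.load("w2.npz"))
S=lambda x,y:(x/4+225-.375,y/4+255-.375)
T=lambda x,y:(x/4.4+300-.4,y/4.4+175-.4)
W=lambda x,y:(x/5+175-.4,y/5+65-.4)
g=np.array([np.cos(1.274),np.sin(1.274),0])
pt=tri([(s,S(274,148)),(t,T(388,190)),(w,W(602,100))]);p2=onz(w,W(602,100),.107);print("post",pt,p2,pt@g,p2@g)
tip=tri([(s,S(175,265)),(t,T(328,265)),(w,W(583,327))]);t2=onz(w,W(583,327),.023);print("tip",tip,t2,tip@g,t2@g)
for z in(.022,.026,.030):
  m=onz(w,W(120,400),z);print("rider",z,m,m@g)
m=onz(w,W(107,400),.044);print("fin",m,m@g)
# wrist: scale axis check
a,b=onz(w,W(238,336),.018),onz(w,W(697,336),.018);print("ticks",np.linalg.norm(b-a),np.arctan2(*(a-b)[1::-1]))
```

```text
post [ 0.55116591 -0.14415032  0.10534531] [ 0.55091949 -0.1460507   0.107     ] 0.023345111666589563 0.02145574884311299
tip [ 0.51358353 -0.13298701  0.02390825] [ 0.51140317 -0.13393966  0.023     ] 0.02302907472703585 0.021480408213807655
rider 0.022 [ 0.52589227 -0.03361875  0.022     ] 0.12165257882957527
rider 0.026 [ 0.5260408  -0.03465132  0.026     ] 0.12070858901510963
rider 0.03 [ 0.52618932 -0.03568389  0.03      ] 0.1197645992006441
fin [ 0.5274863  -0.03676399  0.044     ] 0.11911104210274351
ticks 0.09950574454129915 1.2732482795147937
```

Emit:
arm_command(steps=[{"slide":[0.02,-0.01,0],"rot":[0,0,0],"grip":1},{"slide":[0.022,-0.01,0],"rot":[0,0,0],"grip":1},{"slide":[0.022,-0.01,0],"rot":[0,0,0],"grip":1},{"slide":[0.021,-0.009,-0.01],"rot":[0,0,0],"grip":1},{"slide":[0,0,-0.025],"rot":[0,0,0],"grip":1},{"slide":[0,0,-0.03],"rot":[0,0,0],"grip":1},{"slide":[0,0,-0.03],"rot":[0,0,0],"grip":1},{"slide":[0,0,-0.02],"rot":[0,0,0],"grip":1}])

```text
time: 4.4
ee_pos: [0.5508, -0.1439, 0.1161]
eef_rot: [0.989, -0.147, -0.001, -0.0]
ft_force: [0.8, 0.2, 0.8]
width: 0.0869
grip_force: 0.0
```

Emit:
arm_command(steps=[{"slide":[0,0,-0.02],"rot":[0,0,0],"grip":1},{"slide":[0,0,-0.02],"rot":[0,0,0],"grip":1},{"slide":[0,0,-0.01],"rot":[0,0,0],"grip":1},{"slide":[0,0,0],"rot":[0,0,0],"grip":1},{"slide":[0,0,0],"rot":[0,0,0],"grip":1},{"slide":[0,0,0],"rot":[0,0,0],"grip":1},{"slide":[0,0,0],"rot":[0,0,0],"grip":1},{"slide":[0,0,0],"rot":[0,0,0],"grip":1}])

```text
time: 5.4
ee_pos: [0.5516, -0.1439, 0.0678]
eef_rot: [0.989, -0.147, 0.0, 0.0]
ft_force: [-0.5, 0.5, -0.2]
width: 0.087
grip_force: 0.0
```

Run:
```python
from h import *
s=sensors.read_state();print(s["ee_pos"],s["ft_force"],s["time"])
c=eyes.camera("wrist");save(c,"w3.png")
for k in("knob_grip","mark_edge","pointer_tip"): print(k,[(np.round(r["bbox"]).tolist(),round(r["conf"],2)) for r in eyes.look_for(k,c)[:2]])
print(proj(c,[.551,-.1455,.107]))
```

```text
[ 0.55156645 -0.14388556  0.06780948] [-0.52259187  0.51966149 -0.21238178] 5.4
knob_grip []
mark_edge []
pointer_tip [([264.0, 222.0, 391.0, 282.0], 0.57)]
[281.93487213 301.02738742]
```

View pics/w3.png

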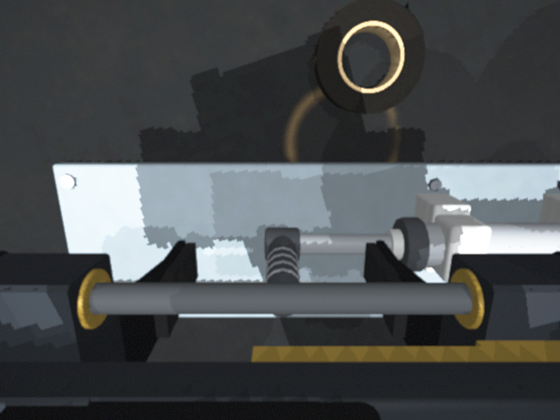

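The post sits between the fingers at u≈283, well centred. Now I'll close the gripper.

Emit:
arm_command(newtons=30, steps=[{"slide":[0,0,0],"rot":[0,0,0],"grip":0.7},{"slide":[0,0,0],"rot":[0,0,0],"grip":0.5},{"slide":[0,0,0],"rot":[0,0,0],"grip":0.35},{"slide":[0,0,0],"rot":[0,0,0],"grip":0.25},{"slide":[0,0,0],"rot":[0,0,0],"grip":0.2},{"slide":[0,0,0],"rot":[0,0,0],"grip":0.15},{"slide":[0,0,0],"rot":[0,0,0],"grip":0.1},{"slide":[0,0,0],"rot":[0,0,0],"grip":0.05}])

```text
time: 6.6
ee_pos: [0.5514, -0.144, 0.0675]
eef_rot: [0.989, -0.147, -0.0, 0.0]
ft_force: [-0.3, -2.8, -0.0]
width: 0.0154
grip_force: 30.4
```

Emit:
arm_command(steps=[{"slide":[0,0,0],"rot":[0,0,0],"grip":0},{"slide":[0,0,0],"rot":[0,0,0],"grip":0},{"slide":[0,0,0],"rot":[0,0,0],"grip":0},{"slide":[0,0,0],"rot":[0,0,0],"grip":0},{"slide":[0.0005,0.002,0],"rot":[0,0,0],"grip":0},{"slide":[0.0005,0.002,0],"rot":[0,0,0],"grip":0},{"slide":[0.001,0.003,0],"rot":[0,0,0],"grip":0},{"slide":[0.001,0.003,0],"rot":[0,0,0],"grip":0}])

```text
time: 7.6
ee_pos: [0.5546, -0.1336, 0.0676]
eef_rot: [0.989, -0.147, 0.0, 0.0]
ft_force: [-0.4, -4.4, 0.0]
width: 0.0151
grip_force: 30.0
```

Emit:
arm_command(steps=[{"slide":[0.0012,0.004,0],"rot":[0,0,0],"grip":0},{"slide":[0.0015,0.005,0],"rot":[0,0,0],"grip":0},{"slide":[0.0015,0.005,0],"rot":[0,0,0],"grip":0},{"slide":[0.0015,0.005,0],"rot":[0,0,0],"grip":0},{"slide":[0.0015,0.005,0],"rot":[0,0,0],"grip":0},{"slide":[0.0015,0.005,0],"rot":[0,0,0],"grip":0},{"slide":[0.0015,0.005,0],"rot":[0,0,0],"grip":0},{"slide":[0.0012,0.004,0],"rot":[0,0,0],"grip":0}])

```text
time: 8.6
ee_pos: [0.566, -0.0958, 0.0676]
eef_rot: [0.989, -0.147, 0.0, 0.0]
ft_force: [1.3, -6.2, -0.5]
width: 0.0155
grip_force: 30.0
```

Emit:
arm_command(steps=[{"slide":[0.0012,0.004,0],"rot":[0,0,0],"grip":0},{"slide":[0.0015,0.005,0],"rot":[0,0,0],"grip":0},{"slide":[0.0015,0.005,0],"rot":[0,0,0],"grip":0},{"slide":[0.0015,0.005,0],"rot":[0,0,0],"grip":0},{"slide":[0.0015,0.005,0],"rot":[0,0,0],"grip":0},{"slide":[0.0012,0.004,0],"rot":[0,0,0],"grip":0},{"slide":[0.0006,0.002,0],"rot":[0,0,0],"grip":0},{"slide":[0,0,0],"rot":[0,0,0],"grip":0}])

```text
time: 9.6
ee_pos: [0.5751, -0.0662, 0.0676]
eef_rot: [0.989, -0.147, 0.0, 0.0]
ft_force: [0.9, -7.0, -0.7]
width: 0.0152
grip_force: 30.0
```

Run:
```python
from h import *
s=sensors.read_state();e=s["ee_pos"];print(e,s["ft_force"],s["time"],s["grip_force"])
g=np.array([np.cos(1.274),np.sin(1.274)]);d=e[:2]-np.array([.5514,-.144]);print("drawn",d@g,"lat",-d[0]*g[1]+d[1]*g[0])
a=eyes.camera("side");t=eyes.camera("top")
for n,c in(("s",a),("t",t)):
    for k in("mark_edge","pointer_tip"): print(n,k,[(np.round(r["bbox"]).tolist(),round(r["conf"],2)) for r in eyes.look_for(k,c)[:2]])
A=cv2.resize(a["pixels"][230:330,225:325],None,fx=4,fy=4,interpolation=2);B=cv2.resize(t["pixels"][180:280,300:400],None,fx=4,fy=4,interpolation=2)
cv2.imwrite("pics/st.png",np.hstack([A,B])[:,:,::-1])
```

```text
[ 0.57508656 -0.06617602  0.06758713] [ 0.86253085 -6.98668343 -0.74171843] 9.6 30.000246218405664
drawn 0.08134870705989304 lat 0.0001093110103574449
s mark_edge [([262.0, 266.0, 277.0, 281.0], 0.63)]
s pointer_tip [([277.0, 279.0, 304.0, 329.0], 0.59)]
t mark_edge [([327.0, 226.0, 339.0, 234.0], 0.49)]
t pointer_tip []
```

View pics/st.png

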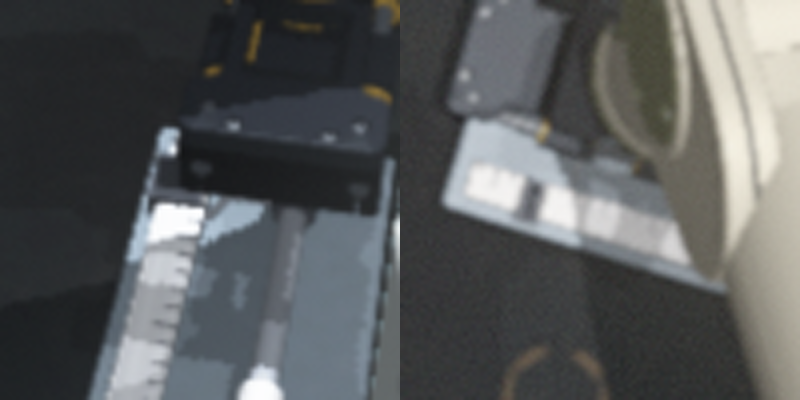

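The side crop shows the pointer running to its tip near (205,225), just short of the rider at (178,192). About 16 mm should remain, so I'll go 14 mm and check.

Emit:
arm_command(steps=[{"slide":[0.0006,0.002,0],"rot":[0,0,0],"grip":0},{"slide":[0.0009,0.003,0],"rot":[0,0,0],"grip":0},{"slide":[0.0009,0.003,0],"rot":[0,0,0],"grip":0},{"slide":[0.0009,0.003,0],"rot":[0,0,0],"grip":0},{"slide":[0.0006,0.002,0],"rot":[0,0,0],"grip":0},{"slide":[0,0,0],"rot":[0,0,0],"grip":0},{"slide":[0,0,0],"rot":[0,0,0],"grip":0},{"slide":[0,0,0],"rot":[0,0,0],"grip":0}])

```text
time: 10.9
ee_pos: [0.579, -0.0535, 0.0676]
eef_rot: [0.989, -0.148, 0.0, 0.001]
ft_force: [2.1, -7.2, -1.2]
width: 0.0151
grip_force: 30.0
```

Run:
```python
from h import *
s=sensors.read_state();e=s["ee_pos"];print(e,s["ft_force"],s["time"],s["grip_force"])
g=np.array([np.cos(1.274),np.sin(1.274)]);n=np.array([-g[1],g[0]]);d=e[:2]-np.array([.5514,-.144]);print("drawn",d@g)
a=eyes.camera("side");w=eyes.camera("wrist")
for k in("mark_edge","pointer_tip"): print(k,[(np.round(r["bbox"]).tolist(),round(r["conf"],2)) for r in eyes.look_for(k,a)[:2]])
# predicted pixel positions in the crop for pointer tip / fin base for reference
base=np.array([.5114,-.1339])
for dr in(.090,.095,.100): print(dr,(proj(a,[*(base+g*dr),.023])-[240,250])*8)
for q in(.115,.120,.125):
  P=base+g*(q-base@g); 
  for z in(.044,.026): print("fin rodside",q,z,(proj(a,[*(P+n*.0),z])-[240,250])*8,(proj(a,[*(P+n*.026),z])-[240,250])*8)
im=a["pixels"][250:310,240:310].astype(float)*1.6
cv2.imwrite("pics/f.png",cv2.resize(np.clip(im,0,255).astype(np.uint8),None,fx=8,fy=8,interpolation=2)[:,:,::-1])
```

```text
[ 0.57896104 -0.05352982  0.06759664] [ 2.08318188 -7.16591743 -1.22854238] 10.9 30.000311471521854
drawn 0.09457512692036202
mark_edge [([263.0, 266.0, 276.0, 284.0], 0.68)]
pointer_tip [([288.0, 273.0, 306.0, 324.0], 0.86), ([263.0, 268.0, 278.0, 283.0], 0.16)]
0.09 [287.07465609 253.12735295]
0.095 [290.86461195 236.94062979]
0.1 [294.61726587 220.91322141]
fin rodside 0.115 0.044 [291.04440611 178.84132814] [178.05942337 162.87017046]
fin rodside 0.115 0.026 [289.90507778 232.96744731] [178.55800923 216.98508674]
fin rodside 0.12 0.044 [294.86603545 162.80671937] [182.42761454 146.98764373]
fin rodside 0.12 0.026 [293.677133   216.89705226] [182.86093105 201.06480102]
fin rodside 0.125 0.044 [298.64954183 146.93206507] [186.75242621 131.26284269]
fin rodside 0.125 0.026 [297.41210066 200.98466438] [187.12173304 185.30035353]
```

View pics/f.png

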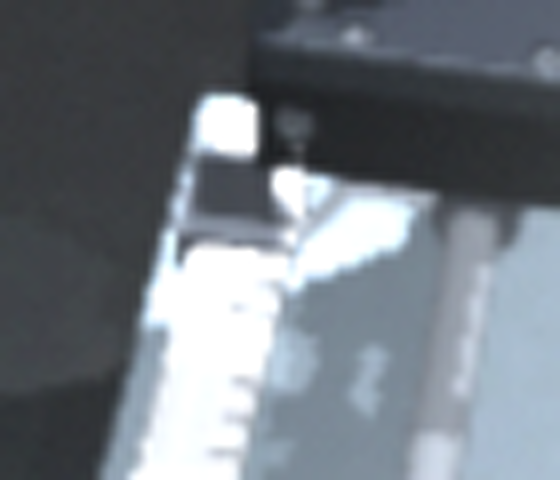

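The last view shows the fin face from y≈157 (top) to about 212 (base), and the pointer tip at (298,240). That leaves 4–5 mm, which matches the dead reckoning, so I'll make a final 4.7 mm draw.

Emit:
arm_command(steps=[{"slide":[0.0004,0.0015,0],"rot":[0,0,0],"grip":0},{"slide":[0.0005,0.0015,0],"rot":[0,0,0],"grip":0},{"slide":[0.0005,0.0015,0],"rot":[0,0,0],"grip":0},{"slide":[0,0,0],"rot":[0,0,0],"grip":0},{"slide":[0,0,0],"rot":[0,0,0],"grip":0},{"slide":[0,0,0],"rot":[0,0,0],"grip":0},{"slide":[0,0,0],"rot":[0,0,0],"grip":0},{"slide":[0,0,0],"rot":[0,0,0],"grip":0}])

```text
time: 12.1
ee_pos: [0.5803, -0.0491, 0.0676]
eef_rot: [0.989, -0.148, 0.0, 0.001]
ft_force: [2.2, -7.5, -1.9]
width: 0.0153
grip_force: 30.0
```

Run:
```python
from h import *
s=sensors.read_state();e=s["ee_pos"]
g=np.array([np.cos(1.274),np.sin(1.274)]);d=e[:2]-np.array([.5514,-.144]);print("drawn",d@g,s["ft_force"],s["grip_force"],s["time"])
a=eyes.camera("side")
for k in("mark_edge","pointer_tip"): print(k,[(np.round(r["bbox"]).tolist(),round(r["conf"],2)) for r in eyes.look_for(k,a)[:2]])
```

```text
drawn 0.09918622061673224 [ 2.16051322 -7.46516371 -1.9250223 ] 30.000454536639154 12.1
mark_edge []
pointer_tip [([279.0, 267.0, 307.0, 323.0], 0.58)]
```

```bash
python3 -c "
from bench import order;print(order.close_job())"
```

```text
the job is handed in; nothing more can be done
None
```

The rod is drawn out about 99 mm and held at a 30 N grip, with the pointer lined up with the marker fin to within an estimated 2 mm; the job is handed in, but no verdict was returned.

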